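# Load a press mould with ceramic ingots and plunger

### The job

Get the ceramic press mould ready for the furnace: first stand the cream mould, hole upwards, in the dark round loading plate. Then feed its hole in this order, each thing sinking fully home before the next: the yellow ingot, on top of it the violet ingot, and last the white plunger, left standing in the hole. Leave the pink ingot, the red-capped jar and the amber bottle where they are.

Things in the scene. Friction and masses are not known exactly. Their poses are not given: they have to be found in the camera images.
- plate: Dark steel round loading plate, fixed to the bench: 100 mm across, a flat seat 18 mm above the bench, circled by a rim 9 mm wide that rises 6 mm above the seat (82 mm across inside the rim). Origin at the centre of its underside, on the bench; z up.
- mould: Cream investment mould: loose upright round block, 62 mm across, 72 mm high, about 300 g, standing hole upwards. A round blind hole runs down the middle of its top: a funnel mouth 32 mm across narrows within 8 mm to a bore 20 mm across, its closed floor 14 mm above the underside (58 mm below the top). Origin at the centre of its underside; z up along the hole.
- ingot_yellow: Smooth cylinder standing on end, origin at the centre of its underside, z up. Yellow ceramic ingot, 17 mm across, 16 mm high, 20 g: drops freely down the bore to its floor.
- ingot_violet: Smooth cylinder standing on end, origin at the centre of its underside, z up. Blue-violet ceramic ingot, 17 mm across, 16 mm high, 20 g: drops freely down the bore onto what lies in it.
- ingot_pink: Smooth cylinder standing on end, origin at the centre of its underside, z up. Pink ceramic ingot of another shade, 17 mm across, 16 mm high: not for this job, leave it alone.
- plunger: Smooth cylinder standing on end, origin at the centre of its underside, z up. White plunger rod, 18 mm across, 60 mm long, 45 g. Home on the two ingots it stands about 34 mm out of the mould's top.
- jar: Small clear jar with a red cap, 38 mm across, 45 mm high, standing loose on the bench: leave it alone. Origin at the centre of its underside.
- bottle: Small amber glass bottle with a black cap, 34 mm across, 62 mm high, standing loose on the bench: leave it alone. Origin at the centre of its underside.

How it is judged:
On the way, in this order (a step that is already met when the one before it is completed fails the run):
1. the mould stands upright inside the plate's rim, hole upwards, let go (horizontal distance between mould and plate below 0.013 m and z of mould in the frame of plate between 0.014 and 0.0215 m and angle between mould's own z axis and vertical below 0.06 rad and contact force between the fingers and mould below 0.3 N), for 0.2 s.
2. the yellow ingot lies on the floor of the mould's hole, let go (horizontal distance between mould and plate below 0.013 m and z of mould in the frame of plate between 0.014 and 0.0215 m and angle between mould's own z axis and vertical below 0.06 rad and horizontal distance between ingot_yellow and mould below 0.006 m and z of ingot_yellow in the frame of mould between 0.011 and 0.018 m and contact force between the fingers and ingot_yellow below 0.3 N), for 0.2 s.
3. the violet ingot lies in the hole on top of the yellow one, let go (horizontal distance between mould and plate below 0.013 m and z of mould in the frame of plate between 0.014 and 0.0215 m and angle between mould's own z axis and vertical below 0.06 rad and horizontal distance between each of ingot_yellow, ingot_violet and mould below 0.006 m and z of ingot_yellow in the frame of mould between 0.011 and 0.018 m and z of ingot_violet in the frame of mould between 0.027 and 0.034 m and contact force between the fingers and ingot_violet below 0.3 N), for 0.2 s.
4. the plunger stands in the hole on the violet ingot, let go (horizontal distance between mould and plate below 0.013 m and z of mould in the frame of plate between 0.014 and 0.0215 m and angle between mould's own z axis and vertical below 0.06 rad and horizontal distance between each of ingot_yellow, ingot_violet, plunger and mould below 0.006 m and z of ingot_yellow in the frame of mould between 0.011 and 0.018 m and z of ingot_violet in the frame of mould between 0.027 and 0.034 m and z of plunger in the frame of mould between 0.042 and 0.05 m and angle between plunger's own z axis and vertical below 0.15 rad and contact force between the fingers and plunger below 0.3 N), for 0.2 s.
At the end, for the whole second after the job is handed in: Mould upright (0.06 rad) on the plate's seat inside its rim (13 mm of centre); in its hole, within 6 mm of its axis, yellow ingot on the floor, violet on it, plunger on that (each within 4 mm of height, plunger tilted under 0.15 rad); all released and at rest (horizontal distance between mould and plate below 0.013 m and z of mould in the frame of plate between 0.014 and 0.0215 m and angle between mould's own z axis and vertical below 0.06 rad and horizontal distance between each of ingot_yellow, ingot_violet, plunger and mould below 0.006 m and z of ingot_yellow in the frame of mould between 0.011 and 0.018 m and z of ingot_violet in the frame of mould between 0.027 and 0.034 m and z of plunger in the frame of mould between 0.042 and 0.05 m and angle between plunger's own z axis and vertical below 0.15 rad and linear speed of each of mould, ingot_yellow, ingot_violet, plunger below 0.01 m/s); the robot touches nothing.
It fails at once if the pink ingot is shifted by more than 20 mm (distance of ingot_pink from where it was at the start of the episode above 0.02 m).
It fails at once if the red-capped jar is shifted by more than 20 mm (distance of jar from where it was at the start of the episode above 0.02 m).
It fails at once if the amber bottle is shifted by more than 20 mm (distance of bottle from where it was at the start of the episode above 0.02 m).
It also fails if it takes over 120 s, if anything falls off the work surface, if the arm or the gripper's body presses on something with over 40 N, if the wrist force passes 120 N, or if a joint passes its speed limit or range.

### The arm

A 6-joint arm with a two-finger parallel gripper is mounted at the origin on the work surface. World frame = base frame: x ahead of the robot, y to its left, z up, the work surface at z = 0. Lengths are in m, angles in rad, forces in N, time in s.
With the tool pointing down it reaches from about 0.3 to 0.875 m from the base axis. Payload 6.4 kg.
Tool frame: the origin (TCP) lies at the very end of the fingers, on their centre line; the grasp point (between the pads) lies 19 mm behind it; z points along the fingers, y is the line along which they close (so a half turn about z gives the same grasp; the last joint's range is limited). The gripper opens to 85 mm and grips with 20 to 120 N. Pads are 22 mm wide; open, the fingers measure 114 mm over their backs; the gripper's body (76 mm by 85 mm) begins 54 mm behind the grasp point. The pads swing forward as they close: fully open they stand 13 mm farther back than shut.
Start: joints at [-1.422, 0.181, 1.607, -0, 1.354, -0.206], TCP at [0.2, -0.539, 0.231] pointing down, gripper open.
Joint ranges: [-2.99, 2.99], [-0.89, 2.07], [0.3, 2.58], [-1.14, 4.28], [0, 2.63], [-3.12, 3.12]. Speed limits (rad/s): [2.57, 2.57, 3.01, 3.14, 3.14, 3.14].

### API

Orientations are given as a unit quaternion [w, x, y, z].
In Python, from bench import get_obs, optics, workorder gives the robot as it stands.
- The arm moves only by the tool jog_arm, called as name(argument=value, ...) on one line, values as JSON. Schema: {"type":"object","properties":{"rows":{"type":"string"},"only":{"type":"string"},"quiet":{"type":"boolean"},"lines":{"type":"string"}},"required":["rows"],"additionalProperties":false}. rows is a string of 1 to 10 rows, parted by semicolons, with the numbers parted by spaces; each row has 7 numbers: dx, dy, dz in normalised numbers (1 is 50 cm), then a rotation vector rx, ry, rz in a scale on which 1.0 is pi/2 rad, then the opening from 0.0 (shut) to 1.0 (fully open); each row is the pose to reach, as a shift and turn from the pose commanded when the call began, along the tool's axes at that moment; what a row does not reach only later rows make up. A row lasts 1/8 s, in which the tool goes at most 0.0625 m and 0.188 rad, less where a joint would pass 70% of its speed; a pose out of reach is approached as far as the arm can. The fingers move at their own pace and stop on an object; the grip force is fixed at half the most. Time passes only in rows, so rows that do not move let the fingers close. The tool returns the time, the measured TCP pose, the force, the opening and the grip force at its end. only (a regular expression) keeps the lines of the reply that match it, lines (a string "A,B") keeps lines A to B, and quiet returns only ok. No shift or turn number may pass 1 either way. Input that does not fit is refused with a message, and nothing moves.
- get_obs(): the state, without advancing time (a new reading comes with each control period).
- optics.camera(name): name is "side" or "top" or "wrist"; returns (picture, depth): 384x512x3 uint8, blue, green, red; 384x512 float32, m along the optical axis (not along the pixel's ray), 0 where there is no reading.
- optics.camera_params(name): a dict with "fovy" (degrees; the focal length in pixels is half the picture's height over the tangent of half this angle, whatever the lens; pixels are square), "cx", "cy" (the principal point, pixels), "view" (4x4, takes a point from world to camera coordinates). Camera axes: x right, y up, looking along -z (the intrinsics and any distortion apply to the point x, -y, -z); pixel columns grow to the right and rows downward; lengths in m; the calibration is good to about 2 mm. A picture is of the moment at which its call begins: read the wrist's pose just before it. camera_params takes no time and is no camera call; for the wrist camera it gives the pose at the moment of the call.
- workorder.hand_in(): hands the job in; it is judged then, once.
The state is a dict: "time_s": time; "q": joint angles; "dq": joint speeds; "joint_efforts": joint torques, N m; "eef_pos": TCP position; "eef_rot": TCP orientation; "wrist_force": force on the tool from outside, world axes, zero at the start; "torque": the same for the moment, N m; "opening": opening from 0.0 (shut) to 1.0 (fully open); "grasp_force": force on a finger pad.
Only numpy, scipy, OpenCV 4.12 (cv2) and the standard library are available. Lean on these libraries where they do the work, as an engineer would, in place of code of your own. Each camera call takes 0.05 s, during which the arm holds its last target. There are 200 camera calls.

## Working session

There is one attempt and no reset: what is moved stays moved. The work goes in short steps, Python scripts to look and compute and a tool call to move; the robot and the scene stay as the last step left them, time stands still between calls to the robot, and variables do not carry over. Pictures are saved under pics/ and viewed, at most 14 in all, crops included, and the job is handed in when it is done.

```bash
ls; mkdir -p pics; python3 - <<'E'
from bench import get_obs, optics
import cv2,numpy as np
print(get_obs())
for n in("side","top","wrist"):
    p=optics.camera_params(n); print(n,p)
    im,d=optics.camera(n); cv2.imwrite(f"pics/{n}0.png",im); np.save(f"pics/{n}0.npy",d)
E
```

```text
pics
{'time_s': 0.0, 'q': array([-1.42225978e+00,  1.81541196e-01,  1.60802882e+00, -1.37264802e-05,
        1.35382696e+00, -2.06311574e-01]), 'dq': array([-1.02090101e-03, -3.33286533e-05, -1.77261468e-04,  3.87501768e-04,
       -5.16026763e-04, -6.30166047e-04]), 'joint_efforts': array([-8.24445469e-04, -4.44867611e+01, -3.51343739e+01, -3.15536226e-04,
        9.40412952e-03, -2.31351868e-05]), 'eef_pos': array([ 0.19970211, -0.5385965 ,  0.23037403]), 'eef_rot': array([-9.01976446e-04,  9.84300935e-01,  1.76496047e-01,  1.93593199e-05]), 'wrist_force': array([-0.25590693,  0.03989775,  0.09012982]), 'torque': array([-0.02337115,  0.00148469,  0.04088741]), 'grasp_force': 0.0, 'opening': 0.997951783495529}
side {'fovy': 52.486053248769636, 'cx': 254.26226610386016, 'cy': 185.72176045563907, 'view': array([[-0.99751471, -0.07006014,  0.00748194,  0.54101293],
       [ 0.04343734, -0.5278769 ,  0.8482094 , -0.05873626],
       [-0.05547612,  0.84642635,  0.5296082 , -0.66233344],
       [ 0.        ,  0.        ,  0.        ,  1.        ]])}
top {'fovy': 55.9703616673662, 'cx': 249.39192022225075, 'cy': 198.20588247573156, 'view': array([[ 0.00976378, -0.9996615 , -0.02411564,  0.00346725],
       [ 0.99868501,  0.00853476,  0.05055096, -0.54757633],
       [-0.05032803, -0.02457749,  0.99843029, -0.75514429],
       [ 0.        ,  0.        ,  0.        ,  1.        ]])}
wrist {'fovy': 71.4585016053732, 'cx': 252.39547166026517, 'cy': 191.40242867050162, 'view': array([[ 3.48351147e-01, -9.37363757e-01, -8.15998986e-04,
        -5.74035104e-01],
       [ 8.97256278e-01,  3.33697728e-01, -2.89096867e-01,
         3.62495723e-02],
       [ 2.71261223e-01,  9.99750651e-02,  9.57299501e-01,
        -3.79214305e-01],
       [ 0.00000000e+00,  0.00000000e+00,  0.00000000e+00,
         1.00000000e+00]])}
```

View pics/top0.png

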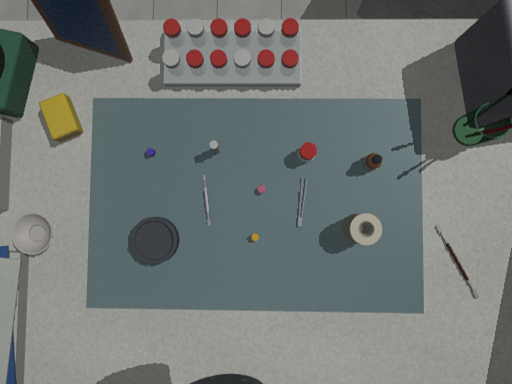

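View pics/side0.png

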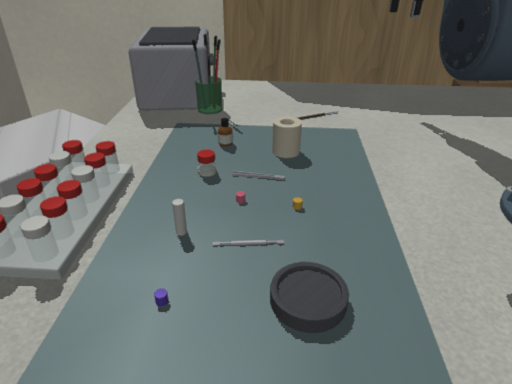

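Top view: mould at (366,229), plate (154,241), yellow (254,238), violet (150,153), plunger (213,146), pink (261,190), jar (308,151), bottle (374,161). The side view agrees, showing the same things upright, with the plate at (309,295) and the mould at (287,137).

```bash
cat > h.py <<'E'
import numpy as np, cv2
from bench import get_obs, optics
from scipy.spatial.transform import Rotation as R
def cloud(d,p):
    H,W=d.shape; f=H/2/np.tan(np.radians(p["fovy"]/2))
    v,u=np.mgrid[:H,:W]
    c=np.stack([(u-p["cx"])/f*d,-(v-p["cy"])/f*d,-d,np.ones_like(d)],-1)
    w=(c@np.linalg.inv(p["view"]).T)[...,:3]; w[d==0]=np.nan
    return w
def proj(P,p,H=384):
    f=H/2/np.tan(np.radians(p["fovy"]/2)); c=p["view"]@np.r_[P,1]
    return np.array([p["cx"]+f*c[0]/-c[2],p["cy"]-f*c[1]/-c[2]])
def top(w,xy,r,band=.004,zmin=.005):
    m=np.hypot(w[...,0]-xy[0],w[...,1]-xy[1])<r; q=w[m&(w[...,2]>zmin)]
    if len(q)<4:return None
    h=np.percentile(q[:,2],95); t=q[q[:,2]>h-band]
    (cx,cy),rr=cv2.minEnclosingCircle(t[:,:2].astype(np.float32))
    return np.r_[t.mean(0)[:2],cx,cy,rr,h,len(t)]
def tool(target):
    "shift in tool axes from the measured TCP to a world point"
    o=get_obs(); w,x,y,z=o["eef_rot"]
    return R.from_quat([x,y,z,w]).inv().apply(np.array(target)-o["eef_pos"])
E
python3 - <<'E'
from h import *
np.set_printoptions(precision=4,suppress=True)
S=dict(mould=(366,229,.06),plate=(154,241,.065),yellow=(254,238,.025),violet=(150,153,.025),plunger=(213,146,.03),pink=(261,190,.025),jar=(308,151,.035),bottle=(374,161,.035))
P={n:optics.camera_params(n) for n in("top","side","wrist")}
W={n:cloud(np.load(f"pics/{n}0.npy"),P[n]) for n in P}
for n in P:
    g=W[n][...,2]; print(n,"bench z",np.nanmedian(g[np.abs(g)<.015]))
for k,(u,v,r) in S.items():
    a=W["top"][v,u]
    for n in P: print(k,n,top(W[n],a,r))
E
```

```text
top bench z 7.196258742792061e-05
side bench z 0.0005920290144240115
wrist bench z 4.028859075078106e-06
mould top [  0.4862  -0.2196   0.4868  -0.2198   0.0312   0.0734 603.    ]
mould side [  0.4877  -0.2149   0.4885  -0.2173   0.0323   0.0722 266.    ]
mould wrist None
plate top [  0.4566   0.2084   0.4567   0.2089   0.05     0.0249 568.    ]
plate side [   0.4576    0.2177    0.4582    0.2119    0.0504    0.0246 1366.    ]
plate wrist None
yellow top [ 0.4657 -0.004   0.4659 -0.0038  0.0082  0.0176 47.    ]
yellow side [ 0.4669 -0.0002  0.4666 -0.0017  0.0087  0.0169 53.    ]
yellow wrist None
violet top [ 0.6461  0.2241  0.6456  0.2246  0.0086  0.0173 46.    ]
violet side [  0.6462   0.2278   0.6467   0.2272   0.009    0.0171 118.    ]
violet wrist None
plunger top [ 0.6531  0.0818  0.6528  0.0817  0.0088  0.0606 59.    ]
plunger side [ 0.6539  0.086   0.6546  0.0836  0.0096  0.0603 79.    ]
plunger wrist None
pink top [ 0.5672 -0.016   0.5673 -0.016   0.0078  0.0169 44.    ]
pink side [ 0.5682 -0.0125  0.5682 -0.0128  0.0089  0.0165 51.    ]
pink wrist None
jar top [  0.6451  -0.1115   0.6454  -0.1116   0.0173   0.0462 219.    ]
jar side [  0.6457  -0.1071   0.6455  -0.1094   0.018    0.0453 133.    ]
jar wrist None
bottle top [ 0.6257 -0.2469  0.6256 -0.2474  0.0088  0.0621 60.    ]
bottle side [ 0.6268 -0.242   0.6266 -0.2431  0.008   0.0609 31.    ]
bottle wrist None
```

View pics/wrist0.png

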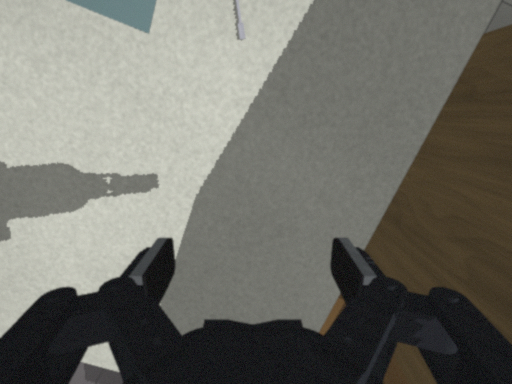

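Units first: shifts go in shares of 50 cm and turns go in shares of pi/2 rad. So 0.381 m is 0.762, -0.2 m is -0.4.

```bash
python3 -c "
from h import *
print(tool([.4875,-.2187,.2]), -np.linalg.inv(optics.camera_params('wrist')['view'])[:3,3]*-1)"
```

```text
[ 0.38105603 -0.20009689  0.0309626 ] [ 0.27031355 -0.51231029  0.37314644]
```

jog_arm(rows="0.762 -0.4 0.06 0 0 0 1;0.762 -0.4 0.06 0 0 0 1;0.762 -0.4 0.06 0 0 0 1;0.762 -0.4 0.06 0 0 0 1;0.762 -0.4 0.06 0 0 0 1;0.762 -0.4 0.06 0 0 0 1;0.762 -0.4 0.06 0 0 0 1;0.762 -0.4 0.06 0 0 0 1;0.762 -0.4 0.06 0 0 0 1")

```text
time_s: 1.27
eef_pos: [0.4873, -0.2192, 0.201]
eef_rot: [-0.0, 0.984, 0.177, -0.0]
wrist_force: [-0.3, -0.4, -0.0]
opening: 1.005
grasp_force: 0.0
```

```bash
python3 - <<'E'
from h import *
np.set_printoptions(precision=4,suppress=True)
p=optics.camera_params("wrist"); im,d=optics.camera("wrist"); cv2.imwrite("pics/w1.png",im)
w=cloud(d,p); print(get_obs()["eef_pos"])
print(top(w,(.4875,-.2187),.045)); print("bottle",top(w,(.626,-.246),.035)); print(tool([.4875,-.2187,.2]))
E
```

```text
[ 0.487  -0.2198  0.2011]
[   0.5068   -0.2116    0.5036   -0.2128    0.0272    0.3001 3339.    ]
bottle [  0.6287  -0.2457   0.6292  -0.246    0.0088   0.0627 285.    ]
[ 0.0008 -0.0009  0.0011]
```

```bash
sed -i 's/def top(w,xy,r,band=.004,zmin=.005)/def top(w,xy,r,band=.004,zmin=.005,zmax=.08)/; s/(w\[...,2\]>zmin)\]/(w[...,2]>zmin)\&(w[...,2]<zmax)]/' h.py; python3 - <<'E'
from h import *
np.set_printoptions(precision=4,suppress=True)
p=optics.camera_params("wrist"); im,d=optics.camera("wrist"); 
w=cloud(d,p)
print(top(w,(.4875,-.2187),.06))
E
```

```text
[   0.4903   -0.2182    0.4893   -0.2186    0.0313    0.0729 2128.    ]
```

View pics/w1.png

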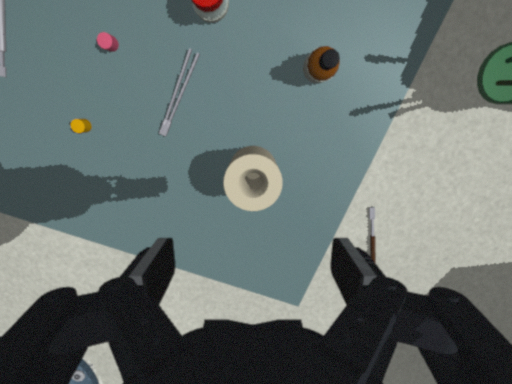

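Wrist view: mould at (253,182), hole upwards, centred between the fingertips (about columns 155 and 350). All three cameras agree to within 2 mm on (0.488, -0.2186), top at 73 mm. Now going down.

In the tool's units: 0.176 m is 0.352, -0.001 m is -0.002.

jog_arm(rows="0.002 -0.002 0.12 0 0 0 1;0.002 -0.002 0.24 0 0 0 1;0.002 -0.002 0.32 0 0 0 1;0.002 -0.002 0.352 0 0 0 1;0.002 -0.002 0.352 0 0 0 1;0.002 -0.002 0.352 0 0 0 0.5;0.002 -0.002 0.352 0 0 0 0.5;0.002 -0.002 0.352 0 0 0 0.5;0.002 -0.002 0.352 0 0 0 0.5;0.002 -0.002 0.352 0 0 0 0.5")

```text
time_s: 2.62
eef_pos: [0.4896, -0.2191, 0.0278]
eef_rot: [0.002, 0.984, 0.177, 0.001]
wrist_force: [-2.2, -0.8, 5.2]
opening: 0.699
grasp_force: 64.8
```

In the tool's units: -0.413 m is -0.826, 0.12 m is 0.24.

jog_arm(rows="0 0 -0.1 0 0 0 0.5;0 0 -0.18 0 0 0 0.5;0.24 -0.826 -0.18 0 0 0 0.5;0.24 -0.826 -0.18 0 0 0 0.5;0.24 -0.826 -0.18 0 0 0 0.5;0.24 -0.826 -0.18 0 0 0 0.5;0.24 -0.826 -0.18 0 0 0 0.5;0.24 -0.826 -0.18 0 0 0 0.5;0.24 -0.826 -0.18 0 0 0 0.5;0.24 -0.826 -0.18 0 0 0 0.5")

```text
time_s: 3.88
eef_pos: [0.4567, 0.2147, 0.1165]
eef_rot: [-0.0, 0.984, 0.179, 0.001]
wrist_force: [0.9, -0.8, -2.6]
opening: 0.698
grasp_force: 67.1
```

```bash
python3 - <<'E'
from h import *
np.set_printoptions(precision=4,suppress=True)
for n in("top","side","wrist"):
    p=optics.camera_params(n); im,d=optics.camera(n); w=cloud(d,p); cv2.imwrite(f"pics/{n}2.png",im)
    m=(np.hypot(w[...,0]-.457,w[...,1]-.21)<.07)&(w[...,2]>.019)&(w[...,2]<.028); q=w[m]
    if len(q): print(n,cv2.minEnclosingCircle(q[:,:2].astype(np.float32)),len(q))
print(get_obs()["eef_pos"],get_obs()["opening"])
E
```

```text
top ((0.45657068490982056, 0.20894046127796173), 0.050013311207294464) 533
side ((0.457784503698349, 0.2118602842092514), 0.050404563546180725) 1654
wrist ((0.4605466425418854, 0.21122877299785614), 0.04975065216422081) 2135
[0.4574 0.2107 0.1159] 0.700678466679274
```

View pics/wrist2.png

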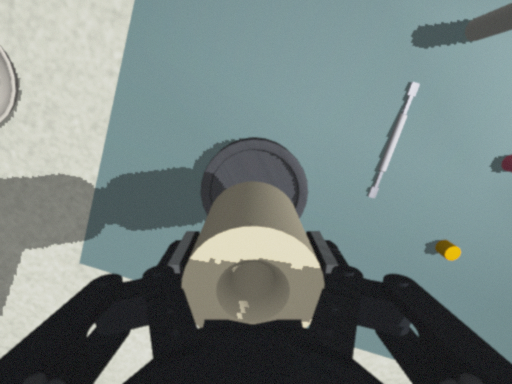

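The mould is held upright at (255,250). The plate sits just behind and below it at (255,185), with its centre measured at (0.458, 0.211). Lowering.

In the tool's units: 0.069 m is 0.138, 0.066 m is 0.132.

jog_arm(rows="0.002 0 0.08 0 0 0 0.5;0.002 0 0.12 0 0 0 0.5;0.002 0 0.132 0 0 0 0.5;0.002 0 0.138 0 0 0 0.5;0.002 0 0.138 0 0 0 0.5;0.002 0 0.138 0 0 0 0.5")

```text
time_s: 4.78
eef_pos: [0.4589, 0.2114, 0.0472]
eef_rot: [-0.0, 0.984, 0.176, 0.001]
wrist_force: [-0.1, -0.1, -2.8]
opening: 0.701
grasp_force: 67.0
```

In the tool's units: 0.002 m is 0.004, 0.001 m is 0.002.

jog_arm(rows="0 0 0.002 0 0 0 0.5;0 0 0.004 0 0 0 0.5;0 0 0.004 0 0 0 0.5")

```text
time_s: 5.15
eef_pos: [0.4587, 0.2115, 0.0458]
eef_rot: [0.0, 0.984, 0.177, 0.0]
wrist_force: [-4.3, -1.2, 10.6]
opening: 0.699
grasp_force: 68.0
```

Seated, with an upward push of about 10 N. Release and rise, stepping back so the cameras get a clear view.

In the tool's units: -0.12 m is -0.24, -0.1 m is -0.2.

jog_arm(rows="0 0 0 0 0 0 0.75;0 0 0 0 0 0 1;0 0 0 0 0 0 1;0 0 0 0 0 0 1;0 0 -0.1 0 0 0 1;0 0 -0.2 0 0 0 1;-0.06 0.12 -0.24 0 0 0 1;-0.12 0.24 -0.24 0 0 0 1;-0.12 0.24 -0.24 0 0 0 1;-0.12 0.24 -0.24 0 0 0 1")

```text
time_s: 6.4
eef_pos: [0.4437, 0.0775, 0.1643]
eef_rot: [-0.0, 0.985, 0.175, 0.0]
wrist_force: [0.1, 0.4, -0.4]
opening: 1.0
grasp_force: 0.0
```

```bash
python3 - <<'E'
from h import *
np.set_printoptions(precision=4,suppress=True)
for n in("top","side","wrist"):
    p=optics.camera_params(n); im,d=optics.camera(n); w=cloud(d,p); cv2.imwrite(f"pics/{n}3.png",im)
    print(n,top(w,(.458,.211),.06,zmax=.11),"yellow",top(w,(.466,-.002),.03,zmax=.05))
print(get_obs()["eef_pos"],get_obs()["eef_rot"])
E
```

```text
top [  0.4716   0.2088   0.4616   0.2094   0.031    0.0908 316.    ] yellow [ 0.4656 -0.0036  0.4658 -0.0038  0.0082  0.0185 42.    ]
side [   0.4571    0.2149    0.4567    0.2124    0.0321    0.0906 1305.    ] yellow [ 0.467  -0.0002  0.4667 -0.002   0.0096  0.0171 51.    ]
wrist [   0.4599    0.2121    0.4585    0.2119    0.0317    0.0906 4077.    ] yellow [  0.4691  -0.0017   0.4692  -0.0022   0.0085   0.0168 168.    ]
[0.4436 0.079  0.1641] [-0.0003  0.9842  0.1771 -0.0002]
```

View pics/wrist3.png

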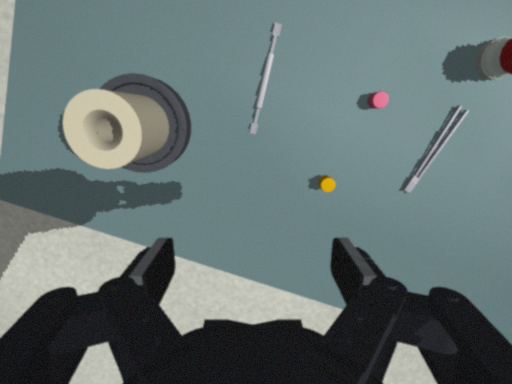

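Wrist view: mould standing in the plate at (102,128), hole upwards, top measured at 90.6 mm (expected 90). Yellow is at (328,184). Now over the yellow.

In the tool's units: 0.0847 m is 0.1694, 0.054 m is 0.108.

jog_arm(rows="-0.009 0.1694 0.108 0 0 0 0.5;-0.009 0.1694 0.108 0 0 0 0.5;-0.009 0.1694 0.108 0 0 0 0.5;-0.009 0.1694 0.108 0 0 0 0.5;-0.009 0.1694 0.108 0 0 0 0.5")

```text
time_s: 7.18
eef_pos: [0.4691, -0.0018, 0.1109]
eef_rot: [0.0, 0.984, 0.177, 0.0]
wrist_force: [-1.2, 0.3, 0.5]
opening: 0.498
grasp_force: 0.0
```

```bash
python3 - <<'E'
from h import *
np.set_printoptions(precision=4,suppress=True)
p=optics.camera_params("wrist"); im,d=optics.camera("wrist"); w=cloud(d,p); cv2.imwrite("pics/wrist4.png",im)
t=top(w,(.467,-.002),.025,zmax=.03); print(t, get_obs()["eef_pos"],tool([t[2],t[3],.008]))
p=optics.camera_params("top"); im,d=optics.camera("top"); w=cloud(d,p); print("top mould",top(w,(.458,.211),.06,zmax=.11))
E
```

```text
[  0.4694  -0.0021   0.469   -0.0022   0.0085   0.017  242.    ] [ 0.4691 -0.002   0.111 ] [-0.0002  0.0002  0.103 ]
top mould [  0.4562   0.2101   0.4558   0.2103   0.0314   0.0911 651.    ]
```

View pics/wrist4.png

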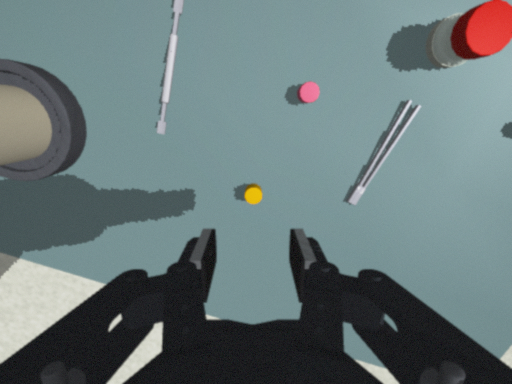

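Wrist view: yellow at (253,195), centred between the fingertips (205 and 300). The wrist camera reads x about 3 mm higher than the top camera for everything, so I'll use wrist measurements for both grasp and placing and let the bias cancel.

In the tool's units: 0.104 m is 0.208, 0.09 m is 0.18.

jog_arm(rows="0 0 0.12 0 0 0 0.5;0 0 0.18 0 0 0 0.5;0 0 0.208 0 0 0 0.5;0 0 0.208 0 0 0 0.5;0 0 0.208 0 0 0 0.0;0 0 0.208 0 0 0 0.0;0 0 0.208 0 0 0 0.0;0 0 0.208 0 0 0 0.0;0 0 0.208 0 0 0 0.0")

```text
time_s: 8.4
eef_pos: [0.4701, -0.0033, 0.0079]
eef_rot: [0.001, 0.984, 0.176, 0.001]
wrist_force: [-1.4, 0.8, 6.0]
opening: 0.161
grasp_force: 58.6
```

In the tool's units: -0.2043 m is -0.4086, 0.0643 m is 0.1286.

jog_arm(rows="0 0 -0.12 0 0 0 0;0 0 -0.24 0 0 0 0;0.1286 -0.4086 -0.38 0 0 0 0;0.1286 -0.4086 -0.38 0 0 0 0;0.1286 -0.4086 -0.38 0 0 0 0;0.1286 -0.4086 -0.38 0 0 0 0;0.1286 -0.4086 -0.38 0 0 0 0;0.1286 -0.4086 -0.38 0 0 0 0;0.1286 -0.4086 -0.38 0 0 0 0")

```text
time_s: 9.52
eef_pos: [0.458, 0.2098, 0.1959]
eef_rot: [0.0, 0.984, 0.176, -0.0]
wrist_force: [0.6, -0.6, -0.4]
opening: 0.158
grasp_force: 58.7
```

```bash
cat >> h.py <<'E'
def annulus(w,xy,zt,r0=.0325):
    "centre of the mould's outer top edge: circle fit to rim points"
    from scipy.optimize import least_squares
    m=(np.hypot(w[...,0]-xy[0],w[...,1]-xy[1])<.045)&(abs(w[...,2]-zt)<.002)
    q=w[m][:,:2]; b=cv2.convexHull(q.astype(np.float32))[:,0]
    s=least_squares(lambda c:np.hypot(*(b-c[:2]).T)-c[2],[*xy,.031],loss="soft_l1",f_scale=.0005)
    return s.x,len(q)
E
cat > mm.py <<'E'
from h import *
import sys
np.set_printoptions(precision=4,suppress=True)
p=optics.camera_params("wrist"); im,d=optics.camera("wrist"); w=cloud(d,p); cv2.imwrite(sys.argv[1],im)
print(annulus(w,(.458,.212),.0905),top(w,(.458,.212),.045,band=.003,zmax=.095)); o=get_obs(); print(o["eef_pos"],o["opening"],o["grasp_force"])
E
python3 mm.py pics/w5.png
```

```text
(array([0.4589, 0.2119, 0.0308]), 2309) [   0.4598    0.2121    0.459     0.2118    0.0312    0.0908 2395.    ]
[0.4581 0.2097 0.1959] 0.15763030791802476 58.66186201572418
```

View pics/w5.png

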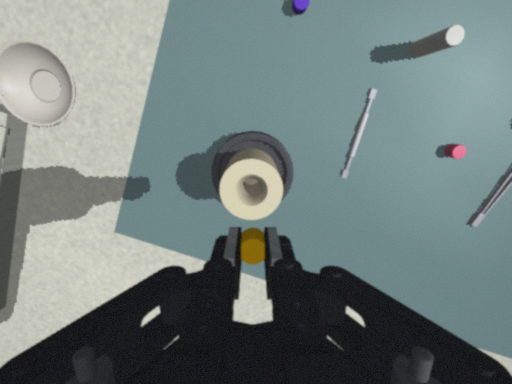

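Wrist view: the yellow ingot is held straight at (253,245) and the mould hole is at (252,186). Next, the ingot's centre in the hand.

```bash
cat > hand.py <<'E'
from h import *
import sys
np.set_printoptions(precision=4,suppress=True)
hue=int(sys.argv[1]) ; 
p=optics.camera_params("wrist"); o=get_obs(); im,d=optics.camera("wrist"); w=cloud(d,p)
hsv=cv2.cvtColor(im,cv2.COLOR_BGR2HSV); 
m=(abs(hsv[...,0].astype(int)-hue)<10)&(hsv[...,1]>120) if hue>=0 else (hsv[...,1]<40)&(hsv[...,2]>120)
m[:150]=0; m&=d<.3
u8=m.astype(np.uint8); n,l,s,c=cv2.connectedComponentsWithStats(u8); k=1+s[1:,4].argmax(); m=l==k
q=w[m]; zt=np.nanpercentile(q[:,2],95); t=q[q[:,2]>zt-.003]
tc=lambda P:R.from_quat(np.roll(o["eef_rot"],-1)).inv().apply(P-o["eef_pos"])
T=tc(t)
print("px",c[k],s[k],"zt",zt,"tool-frame min/max/mean",T.min(0),T.max(0),T.mean(0),len(t)); a=annulus(w,(.458,.212),.0905)[0]; print("mould in tool",tc(np.r_[a[:2],.0905]),a,o["eef_pos"])
E
python3 hand.py 22
```

```text
px [252.3903 246.0533] [239 228  27  36 807] zt 0.20541508222036922 tool-frame min/max/mean [-0.0085 -0.0071 -0.0241] [ 0.0124  0.0064 -0.0065] [ 0.0002 -0.0003 -0.0084] 580
mould in tool [ 0.0016 -0.0017  0.1054] [0.4589 0.2118 0.0308] [0.4581 0.2097 0.1959]
```

In the tool's units: 0.09 m is 0.18, -0.0017 m is -0.0034.

jog_arm(rows="0.0032 -0.0034 0.1 0 0 0 0;0.0032 -0.0034 0.16 0 0 0 0;0.0032 -0.0034 0.18 0 0 0 0;0.0032 -0.0034 0.18 0 0 0 0;0.0032 -0.0034 0.18 0 0 0 0")

```text
time_s: 10.25
eef_pos: [0.4602, 0.2131, 0.1077]
eef_rot: [-0.0, 0.984, 0.176, 0.001]
wrist_force: [0.9, 0.7, -0.3]
opening: 0.159
grasp_force: 58.7
```

```bash
python3 -c "
from h import *
print(tool([.4589,.2119,.0936]))"
```

```text
[-0.00166441  0.00065152  0.01410729]
```

```bash
python3 - <<'E'
from h import *
np.set_printoptions(precision=4,suppress=True)
for i in range(4):
    optics.camera("wrist") if i==0 else optics.camera("side"); print(get_obs()["eef_pos"])
print(tool([.4589,.2119,.0936]))
E
python3 hand.py 22
```

```text
[0.4602 0.2132 0.1078]
[0.4601 0.2132 0.1077]
[0.4599 0.2132 0.1075]
[0.4597 0.2132 0.1073]
[-0.0012  0.0009  0.0137]
px [252.4513 245.7859] [239 228  27  36 822] zt 0.11681839084642329 tool-frame min/max/mean [-0.0086 -0.007  -0.0252] [ 0.0113  0.0065 -0.0065] [ 0.0002 -0.0002 -0.0084] 581
mould in tool [-0.0012  0.0009  0.0168] [0.4589 0.2119 0.0309] [0.4597 0.2132 0.1073]
```

In the tool's units: 0.012 m is 0.024, -0.0012 m is -0.0024.

jog_arm(rows="-0.0024 0.0018 0.01 0 0 0 0;-0.0024 0.0018 0.02 0 0 0 0;-0.0024 0.0018 0.024 0 0 0 0;-0.0024 0.0018 0.024 0 0 0 0")

```text
time_s: 11.0
eef_pos: [0.4579, 0.2117, 0.0939]
eef_rot: [-0.0, 0.984, 0.176, -0.0]
wrist_force: [-1.0, -0.7, -0.2]
opening: 0.155
grasp_force: 58.7
```

```bash
python3 hand.py 22
```

```text
px [252.4053 245.7696] [239 228  27  36 829] zt 0.10347840962725091 tool-frame min/max/mean [-0.0088 -0.007  -0.0235] [ 0.0123  0.0065 -0.0066] [ 0.0002 -0.0003 -0.0084] 581
mould in tool [0.001  0.     0.0034] [0.4589 0.212  0.0309] [0.4579 0.2117 0.0939]
```

In the tool's units: -0.1 m is -0.2, -0.05 m is -0.1.

jog_arm(rows="0.002 0 0 0 0 0 0;0.002 0 0 0 0 0 0;0.002 0 0 0 0 0 0.3;0.002 0 0 0 0 0 0.4;0.002 0 0 0 0 0 0.4;0.002 0 -0.1 0 0 0 0.4;0.002 0 -0.2 0 0 0 0.4;0.002 0 -0.2 0 0 0 0.4;0.002 0 -0.2 0 0 0 0.4")

```text
time_s: 12.18
eef_pos: [0.4588, 0.212, 0.1939]
eef_rot: [-0.0, 0.984, 0.176, -0.0]
wrist_force: [-0.1, -0.4, -1.0]
opening: 0.397
grasp_force: 0.0
```

```bash
python3 - <<'E'
from h import *
np.set_printoptions(precision=4,suppress=True)
p=optics.camera_params("wrist"); im,d=optics.camera("wrist"); w=cloud(d,p); 
u,v=proj(np.array([.459,.212,.09]),p).astype(int); print(u,v)
h=cv2.resize(im[v-50:v+50,u-60:u+60],None,fx=5,fy=5); cv2.imwrite("pics/c6.png",h)
a,_=annulus(w,(.458,.212),.0905); m=np.hypot(w[...,0]-a[0],w[...,1]-a[1])<.008; print(a,np.nanpercentile(w[m][:,2],[0,10,50,90,100]),get_obs()["eef_pos"])
E
```

```text
252 192
[0.4589 0.2118 0.0308] [0.0466 0.0469 0.0479 0.0487 0.0494] [0.4583 0.2119 0.1932]
```

View pics/c6.png

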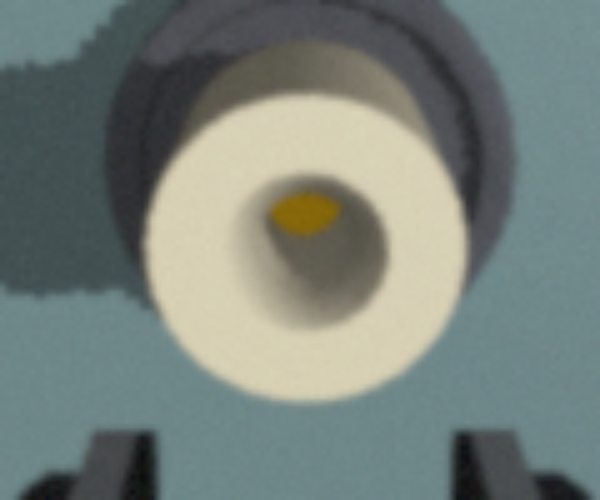

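Crop: yellow lies down the bore, its face at 48 mm (18+14+16 = 48), flat on the floor. Next, violet.

In the tool's units: 0.183 m is 0.366, 0.08 m is 0.16.

jog_arm(rows="0.366 0.104 0 0 0 0 0.5;0.366 0.104 0 0 0 0 0.5;0.366 0.104 0.06 0 0 0 0.5;0.366 0.104 0.16 0 0 0 0.5;0.366 0.104 0.16 0 0 0 0.5;0.366 0.104 0.16 0 0 0 0.5;0.366 0.104 0.16 0 0 0 0.5")

```text
time_s: 13.1
eef_pos: [0.6497, 0.2274, 0.1172]
eef_rot: [0.0, 0.984, 0.177, 0.002]
wrist_force: [-0.3, -0.0, 0.1]
opening: 0.499
grasp_force: 0.0
```

```bash
cat > obj.py <<'E'
from h import *
import sys
np.set_printoptions(precision=4,suppress=True)
x,y,zmax,r=map(float,sys.argv[1:5])
p=optics.camera_params("wrist"); im,d=optics.camera("wrist"); w=cloud(d,p)
t=top(w,(x,y),r,zmax=zmax); print(t,get_obs()["eef_pos"],"shift",tool([*(t[:2]+t[2:4])/2,.0075]))
E
python3 obj.py .648 .2265 .03 .03
```

```text
[  0.6494   0.2266   0.6491   0.2263   0.0085   0.0167 231.    ] [0.6498 0.2274 0.1174] shift [-0.0013  0.0006  0.1099]
```

In the tool's units: 0.109 m is 0.218, 0.09 m is 0.18.

jog_arm(rows="-0.002 0.0012 0.12 0 0 0 0.5;-0.002 0.0012 0.18 0 0 0 0.5;-0.002 0.0012 0.218 0 0 0 0.5;-0.002 0.0012 0.218 0 0 0 0.5;-0.002 0.0012 0.218 0 0 0 0.0;-0.002 0.0012 0.218 0 0 0 0.0;-0.002 0.0012 0.218 0 0 0 0.0;-0.002 0.0012 0.218 0 0 0 0.0;-0.002 0.0012 0.218 0 0 0 0.0")

```text
time_s: 14.28
eef_pos: [0.6498, 0.2264, 0.0079]
eef_rot: [0.0, 0.984, 0.177, 0.002]
wrist_force: [-1.2, -0.4, 5.9]
opening: 0.158
grasp_force: 58.5
```

jog_arm(rows="0 0 -0.12 0 0 0 0;0 0 -0.24 0 0 0 0;0 0 -0.36 0 0 0 0;0 0 -0.36 0 0 0 0")

```text
time_s: 14.78
eef_pos: [0.6523, 0.2268, 0.1941]
eef_rot: [0.0, 0.984, 0.177, 0.007]
wrist_force: [0.3, 0.0, 0.2]
opening: 0.159
grasp_force: 58.5
```

```bash
python3 -c "
from h import *
print(tool([.4589,.2119,.16]))"; python3 hand.py 122
```

```text
[-0.18694693 -0.05331174  0.03133803]
px [252.3058 245.8281] [240 229  26  34 762] zt 0.20294823562506592 tool-frame min/max/mean [-0.0078 -0.007  -0.0168] [ 0.0091  0.0065 -0.0059] [ 0.0005 -0.0003 -0.0081] 572Traceback (most recent call last):
  File "hand.py", line 13, in <module>
    print("px",c[k],s[k],"zt",zt,"tool-frame min/max/mean",T.min(0),T.max(0),T.mean(0),len(t)); a=annulus(w,(.458,.212),.0905)[0]; print("mould in tool",tc(np.r_[a[:2],.0905]),a,o["eef_pos"])
                                                                                                  ~~~~~~~^^^^^^^^^^^^^^^^^^^^^
  File "h.py", line 27, in annulus
    q=w[m][:,:2]; b=cv2.convexHull(q.astype(np.float32))[:,0]
                    ~~~~~~~~~~~~~~~~~~~~~~~~~~~~~~~~~~~~^^^^^
TypeError: 'NoneType' object is not subscriptable
```

In the tool's units: -0.186 m is -0.372, -0.053 m is -0.106.

jog_arm(rows="-0.372 -0.106 0 0 0 0 0;-0.372 -0.106 0 0 0 0 0;-0.372 -0.106 0.06 0 0 0 0;-0.372 -0.106 0.1 0 0 0 0;-0.372 -0.106 0.12 0 0 0 0;-0.372 -0.106 0.12 0 0 0 0;-0.372 -0.106 0.12 0 0 0 0")

```text
time_s: 15.7
eef_pos: [0.4567, 0.2111, 0.126]
eef_rot: [-0.0, 0.984, 0.176, 0.001]
wrist_force: [0.4, -0.8, 0.6]
opening: 0.153
grasp_force: 58.6
```

```bash
python3 hand.py 122
```

```text
px [252.3852 245.909 ] [240 229  26  34 758] zt 0.13492293026976684 tool-frame min/max/mean [-0.0078 -0.007  -0.017 ] [ 0.0079  0.0065 -0.006 ] [ 0.0005 -0.0003 -0.0082] 570
mould in tool [ 0.0023 -0.      0.0355] [0.459  0.212  0.0308] [0.4567 0.2111 0.126 ]
```

In the tool's units: 0.031 m is 0.062, 0.028 m is 0.056.

jog_arm(rows="0.002 0 0.04 0 0 0 0;0.002 0 0.056 0 0 0 0;0.002 0 0.062 0 0 0 0;0.002 0 0.062 0 0 0 0")

```text
time_s: 16.25
eef_pos: [0.4564, 0.2114, 0.0946]
eef_rot: [-0.0, 0.984, 0.176, 0.0]
wrist_force: [0.6, 0.0, 0.2]
opening: 0.155
grasp_force: 58.6
```

```bash
python3 hand.py 122
```

```text
px [252.3872 245.6988] [240 228  26  35 767] zt 0.10386413410717796 tool-frame min/max/mean [-0.0078 -0.007  -0.017 ] [ 0.0081  0.0065 -0.0063] [ 0.0005 -0.0003 -0.0083] 562
mould in tool [0.0025 0.0004 0.0041] [0.4589 0.2119 0.0309] [0.4564 0.2114 0.0946]
```

In the tool's units: 0.003 m is 0.006, 0.0005 m is 0.001.

jog_arm(rows="0.006 0.0008 0.001 0 0 0 0;0.006 0.0008 0.001 0 0 0 0;0.006 0.0008 0.001 0 0 0 0")

```text
time_s: 16.68
eef_pos: [0.4592, 0.2121, 0.0939]
eef_rot: [-0.0, 0.984, 0.176, 0.0]
wrist_force: [1.1, -0.2, -0.0]
opening: 0.161
grasp_force: 58.6
```

```bash
python3 hand.py 122 | tail -1
```

```text
mould in tool [-0.0003  0.      0.0034] [0.4589 0.212  0.0309] [0.4592 0.2121 0.0939]
```

Within 0.5 mm of the hole's axis. Release.

In the tool's units: -0.1 m is -0.2, -0.05 m is -0.1.

jog_arm(rows="0 0 0 0 0 0 0.3;0 0 0 0 0 0 0.4;0 0 0 0 0 0 0.4;0 0 -0.1 0 0 0 0.4;0 0 -0.2 0 0 0 0.4;0 0 -0.2 0 0 0 0.4;0 0 -0.2 0 0 0 0.4")

```text
time_s: 17.6
eef_pos: [0.4588, 0.212, 0.1934]
eef_rot: [-0.0, 0.984, 0.176, -0.0]
wrist_force: [-0.1, -0.3, -0.3]
opening: 0.399
grasp_force: 0.0
```

```bash
python3 - <<'E'
from h import *
np.set_printoptions(precision=4,suppress=True)
p=optics.camera_params("wrist"); im,d=optics.camera("wrist"); w=cloud(d,p); 
u,v=proj(np.array([.459,.212,.09]),p).astype(int)
h=cv2.resize(im[v-50:v+50,u-60:u+60],None,fx=5,fy=5); cv2.imwrite("pics/c7.png",h)
a,_=annulus(w,(.458,.212),.0905); m=np.hypot(w[...,0]-a[0],w[...,1]-a[1])<.008; print(a,np.nanpercentile(w[m][:,2],[0,10,50,90,100]),get_obs()["eef_pos"])
E
```

```text
[0.4589 0.2118 0.0308] [0.0623 0.063  0.0638 0.0647 0.0656] [0.4583 0.2119 0.1926]
```

View pics/c7.png

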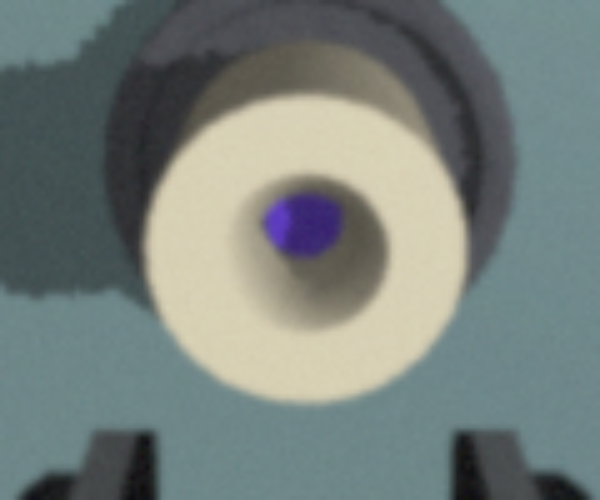

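Crop: violet in the bore, its face at 64 mm (48+16 = 64), flat on the yellow. Next, the plunger.

In the tool's units: 0.1893 m is 0.3786, 0.1406 m is 0.2812.

jog_arm(rows="0.2812 0.3786 0 0 0 0 0.5;0.2812 0.3786 0 0 0 0 0.5;0.2812 0.3786 0.04 0 0 0 0.5;0.2812 0.3786 0.08 0 0 0 0.5;0.2812 0.3786 0.08 0 0 0 0.5;0.2812 0.3786 0.08 0 0 0 0.5;0.2812 0.3786 0.08 0 0 0 0.5;0.2812 0.3786 0.08 0 0 0 0.5")

```text
time_s: 18.65
eef_pos: [0.6566, 0.0844, 0.1553]
eef_rot: [0.0, 0.984, 0.177, 0.001]
wrist_force: [-0.1, 0.3, 0.1]
opening: 0.497
grasp_force: 0.0
```

```bash
python3 obj.py .655 .083 .07 .03
```

```text
[  0.6572   0.0836   0.6567   0.0832   0.009    0.0607 268.    ] [0.6567 0.0843 0.1552] shift [-0.0004  0.0008  0.1477]
```

In the tool's units: 0.121 m is 0.242, 0.1 m is 0.2.

jog_arm(rows="-0.0008 0.0016 0.12 0 0 0 0.5;-0.0008 0.0016 0.2 0 0 0 0.5;-0.0008 0.0016 0.242 0 0 0 0.5;-0.0008 0.0016 0.242 0 0 0 0.5;-0.0008 0.0016 0.242 0 0 0 0.5;-0.0008 0.0016 0.242 0 0 0 0;-0.0008 0.0016 0.242 0 0 0 0;-0.0008 0.0016 0.242 0 0 0 0;-0.0008 0.0016 0.242 0 0 0 0;-0.0008 0.0016 0.242 0 0 0 0")

```text
time_s: 19.95
eef_pos: [0.6581, 0.0825, 0.0348]
eef_rot: [0.0, 0.984, 0.177, 0.002]
wrist_force: [-1.0, 0.2, 7.1]
opening: 0.192
grasp_force: 58.6
```

jog_arm(rows="0 0 -0.12 0 0 0 0;0 0 -0.24 0 0 0 0;0 0 -0.32 0 0 0 0;0 0 -0.32 0 0 0 0;0 0 -0.32 0 0 0 0")

```text
time_s: 20.58
eef_pos: [0.656, 0.0826, 0.192]
eef_rot: [-0.0, 0.984, 0.176, -0.001]
wrist_force: [-0.3, 1.0, -1.3]
opening: 0.186
grasp_force: 58.6
```

```bash
python3 -c "
from h import *
print(tool([.4589,.2119,.19]))"
```

```text
[-0.13986217 -0.18972811  0.00222096]
```

In the tool's units: -0.19 m is -0.38, -0.14 m is -0.28.

jog_arm(rows="-0.28 -0.38 0 0 0 0 0;-0.28 -0.38 0 0 0 0 0;-0.28 -0.38 0 0 0 0 0;-0.28 -0.38 0 0 0 0 0;-0.28 -0.38 0.04 0 0 0 0;-0.28 -0.38 0.08 0 0 0 0;-0.28 -0.38 0.1 0 0 0 0;-0.28 -0.38 0.1 0 0 0 0")

```text
time_s: 21.58
eef_pos: [0.4582, 0.2117, 0.1411]
eef_rot: [0.0, 0.984, 0.176, -0.002]
wrist_force: [-0.6, -0.0, -0.5]
opening: 0.185
grasp_force: 58.7
```

```bash
cat > pl.py <<'E'
from h import *
import sys
np.set_printoptions(precision=4,suppress=True)
p=optics.camera_params("wrist"); o=get_obs(); im,d=optics.camera("wrist"); w=cloud(d,p); cv2.imwrite(sys.argv[1],im)
a=annulus(w,(.458,.212),.0905)[0]; tc=lambda P:R.from_quat(np.roll(o["eef_rot"],-1)).inv().apply(P-o["eef_pos"])
print("mould in tool",tc(np.r_[a[:2],.0905]),a,o["eef_pos"])
T=tc(w.reshape(-1,3)); g=im.reshape(-1,3).astype(int)
for lo,hi in((-.03,-.022),(.0,.01),(.01,.02),(.02,.03)):
    m=(np.hypot(T[:,0],T[:,1])<.016)&(T[:,2]>lo)&(T[:,2]<hi)&(g.min(1)>70)
    if m.sum()>5: print(lo,hi,m.sum(),T[m].min(0),T[m].max(0),T[m].mean(0))
E
python3 pl.py pics/w8.png
```

```text
mould in tool [0.0011 0.0001 0.0506] [0.4591 0.2119 0.0308] [0.4582 0.2117 0.1411]
-0.03 -0.022 896 [-0.01   -0.0083 -0.0294] [ 0.0127  0.0101 -0.022 ] [ 0.     -0.0003 -0.0249]
0.0 0.01 173 [ 0.0023 -0.008   0.    ] [0.0082 0.0076 0.01  ] [ 0.0063 -0.0004  0.0049]
0.01 0.02 157 [ 0.0013 -0.0091  0.01  ] [0.008  0.008  0.0199] [ 0.0061 -0.0004  0.0149]
0.02 0.03 136 [ 0.0005 -0.0094  0.02  ] [0.0081 0.0078 0.03  ] [ 0.0058 -0.0008  0.0249]
```

View pics/w8.png

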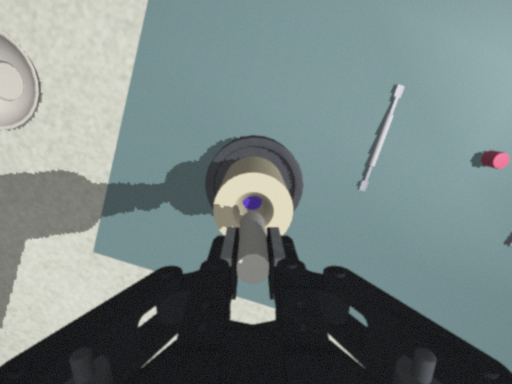

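Wrist view: plunger held straight at (253,255), pointing at the hole at (253,203), where violet is visible. Shift 1.5 mm and lower into the funnel.

In the tool's units: 0.015 m is 0.03, 0.0015 m is 0.003.

jog_arm(rows="0.003 0 0.02 0 0 0 0;0.003 0 0.03 0 0 0 0;0.003 0 0.03 0 0 0 0;0.003 0 0.03 0 0 0 0")

```text
time_s: 22.12
eef_pos: [0.4609, 0.2126, 0.1279]
eef_rot: [-0.0, 0.984, 0.176, 0.0]
wrist_force: [-0.5, 0.4, -0.6]
opening: 0.19
grasp_force: 58.7
```

```bash
python3 pl.py pics/w9.png
```

```text
mould in tool [-0.0019 -0.0001  0.0374] [0.4591 0.2121 0.0307] [0.4609 0.2126 0.1279]
-0.03 -0.022 897 [-0.0099 -0.0084 -0.0295] [ 0.0126  0.0102 -0.022 ] [ 0.     -0.0003 -0.0249]
0.0 0.01 173 [ 0.0019 -0.0087  0.    ] [0.0082 0.0076 0.0099] [ 0.0062 -0.0004  0.0049]
0.01 0.02 159 [ 0.0015 -0.0089  0.0101] [0.0079 0.0079 0.02  ] [ 0.006  -0.0006  0.0149]
0.02 0.03 139 [ 0.0003 -0.0095  0.02  ] [0.008  0.0078 0.03  ] [ 0.0058 -0.0008  0.0249]
```

In the tool's units: 0.005 m is 0.01, 0.003 m is 0.006.

jog_arm(rows="-0.002 0.0008 0.006 0 0 0 0;-0.002 0.0008 0.01 0 0 0 0;-0.002 0.0008 0.01 0 0 0 0")

```text
time_s: 22.55
eef_pos: [0.4598, 0.2118, 0.1226]
eef_rot: [0.0, 0.984, 0.176, -0.0]
wrist_force: [0.3, -0.4, -0.8]
opening: 0.189
grasp_force: 58.7
```

```bash
python3 pl.py pics/w9.png|head -1
```

```text
mould in tool [-0.0007 -0.0004  0.0321] [0.459  0.212  0.0308] [0.4598 0.2118 0.1226]
```

In the tool's units: 0.008 m is 0.016, 0.006 m is 0.012.

jog_arm(rows="0 0 0.006 0 0 0 0;0 0 0.012 0 0 0 0;0 0 0.016 0 0 0 0;0 0 0.016 0 0 0 0")

```text
time_s: 23.1
eef_pos: [0.4598, 0.2118, 0.1145]
eef_rot: [-0.0, 0.984, 0.176, -0.0]
wrist_force: [-0.2, -1.0, -0.8]
opening: 0.187
grasp_force: 58.7
```

```bash
python3 pl.py pics/w9.png|head -1
```

```text
mould in tool [-0.0005 -0.0004  0.024 ] [0.4592 0.2121 0.0307] [0.4598 0.2118 0.1145]
```

In the tool's units: 0.012 m is 0.024, 0.009 m is 0.018.

jog_arm(rows="0 0 0.006 0 0 0 0;0 0 0.012 0 0 0 0;0 0 0.018 0 0 0 0;0 0 0.024 0 0 0 0;0 0 0.024 0 0 0 0")

```text
time_s: 23.78
eef_pos: [0.4597, 0.2118, 0.1024]
eef_rot: [0.0, 0.984, 0.176, -0.0]
wrist_force: [0.0, 0.3, -1.1]
opening: 0.186
grasp_force: 58.7
```

```bash
python3 pl.py pics/w9.png|head -1
```

```text
mould in tool [-0.0005 -0.0004  0.0119] [0.4591 0.212  0.0308] [0.4597 0.2118 0.1024]
```

In the bore with no side force and about 4 mm to go. Release, rise and look.

Units first: shifts go in shares of 50 cm and turns go in shares of pi/2 rad. So -0.1 m is -0.2, -0.05 m is -0.1.

jog_arm(rows="0 0 0 0 0 0 0.25;0 0 0 0 0 0 0.35;0 0 0 0 0 0 0.4;0 0 0 0 0 0 0.4;0 0 -0.1 0 0 0 0.4;0 0 -0.2 0 0 0 0.4;-0.12 0.2 -0.2 0 0 0 0.4;-0.12 0.2 -0.2 0 0 0 0.4;-0.12 0.2 -0.2 0 0 0 0.4")

```text
time_s: 24.95
eef_pos: [0.4381, 0.0945, 0.203]
eef_rot: [0.0, 0.985, 0.174, 0.0]
wrist_force: [0.1, 0.3, -0.5]
opening: 0.404
grasp_force: 0.0
```

```bash
python3 - <<'E'
from h import *
np.set_printoptions(precision=4,suppress=True)
ims=[]
for n,c in(("wrist",(.459,.212)),("top",(.456,.2103)),("side",(.457,.2125))):
    p=optics.camera_params(n); im,d=optics.camera(n); w=cloud(d,p)
    print(n,top(w,c,.025,band=.004,zmax=.15))
    u,v=proj(np.array([.458,.212,.09]),p).astype(int); u=np.clip(u,60,450);v=np.clip(v,70,310)
    ims.append(cv2.resize(im[v-70:v+70,u-60:u+60],None,fx=2.2,fy=2.2))
cv2.imwrite("pics/end.png",np.hstack(ims)); print(get_obs()["eef_pos"])
E
```

```text
wrist [  0.4591   0.2114   0.4589   0.212    0.0092   0.1241 403.    ]
top [ 0.4561  0.21    0.4558  0.2105  0.0089  0.1242 77.    ]
side [  0.4572   0.2145   0.4579   0.2137   0.0101   0.1241 151.    ]
[0.4386 0.0975 0.2029]
```

View pics/end.png

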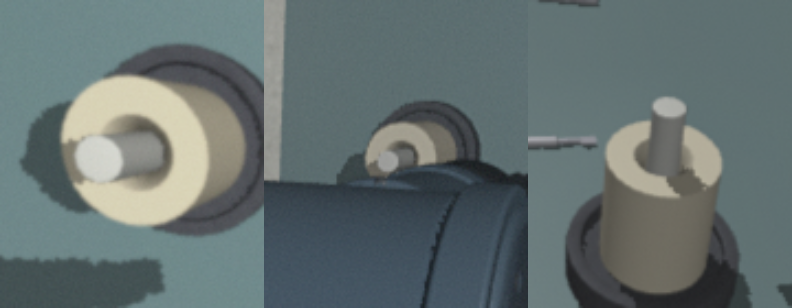

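All three crops show the plunger standing upright in the mould inside the plate's rim. Its top is at 124 mm (64+60 = 124), so it is fully home.

```bash
python3 -c "
from bench import workorder
print(workorder.hand_in())"
```

```text
the job is handed in; nothing more can be done
None
```

The job is handed in (no verdict came back): by camera, the mould stands in the plate with yellow, violet and the plunger each fully home, and the pink ingot, jar and bottle were never handled.

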